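# Tare a tub on the bench scale and weigh two eggs

## Task

Weigh the two eggs for the batter. With its platform still empty, switch the bench scale on with the round key; then set the empty tub down flat in the middle of the platform, let go of it and press the oblong tare key. Then lay both eggs in the tub one at a time, without dropping anything and without pressing a key again once an egg is in, and leave the tub on the scale with the eggs lying still and the sauce bottle and shaker where they are.

Things in the scene. Friction and masses are not known exactly. Their poses are not given: they have to be found in the camera images.
- platform_top (a point): Centre of the top of the scale's load platform, a flat steel plate 200 (x) x 230 (y) mm, top 61 mm above the counter. Its x points from the key panel at the front (robot side) to the back of the scale, y to the left seen from the front, z up. The scale has a white case 270 x 240 mm, cannot be moved, and stands between tub and egg rack, which may be on either side.
- power_top (a point): Centre of the top of the power (on/off) key: black, round, 20 mm across, at the left end (+y of the scale) of the grey panel in front of the platform, 132 mm in front of and 75 mm left of the platform's centre; its top is 54 mm above the counter, 10 mm above the panel. A dark display lies between the two keys.
- tare_top (a point): Centre of the top of the tare key: black, oblong, 18 (x) x 34 (y) mm, at the right end (-y of the scale) of the same panel, 132 mm in front of and 75 mm right of the platform's centre; its top is 54 mm above the counter.
- power (a joint): Power key, pressed straight down from above: 0 m up, 0.005 m fully down, which takes about 4 N. It springs back. Past 0.003 m it counts as pressed.
- tare (a joint): Tare key, same action: 0 m up, 0.005 m fully down at about 4 N, springs back, pressed past 0.003 m.
- tub_center (a point): Centre (30 mm above the underside) of the empty tub: open, straight-sided, off-white plastic, 196 (x) x 146 (y) x 60 (z) mm outside, 178 x 128 mm inside, floor 4 mm, 160 g. Its top 16 mm is a turned-over rim 9 mm thick: grip it firmly there from above, one finger inside, at mid-side. The rim's mid-line is 93.5 mm from the centre along x, 68.5 mm along y, 22 mm above it. z up.
- tub: The same tub; origin at the centre of its underside.
- platform: The same platform; origin at the centre of the plate's underside, 8 mm below its top.
- egg_a_center (a point): Centre (half-way along) of a hen's egg: off-white, 57 mm long, 44 mm thick, 60 g, standing blunt end up in a hole of the egg rack, its centre 38 mm above the counter, thickest 2 mm higher. z runs from pointed to blunt end; x, y start along the rack's long and short sides. The neighbour holes are empty, so the fingers may close along its y, clear of the rack's top.
- egg_a: The same egg; origin at its pointed end. The egg rack is a fixed wooden board 176 x 120 x 16 mm with 2 x 3 square holes of 25 mm, 58 mm apart; four are empty.
- egg_b_center (a point): Centre of the second egg, alike, in the hole at the opposite corner of the rack. An egg let go in the tub turns over on its side, its centre 22 mm above the tub's floor, and may roll a little for a second or so. A fall breaks it: lower it until it is about on the tub's floor.
- egg_b: The same egg; origin at its pointed end.
- sauce_bottle: Brown squeeze bottle with a white nozzle, 55 mm across, 150 mm tall, standing at the back of the counter; not to be disturbed. Origin at its foot.
- shaker: Steel shaker 64 mm across, 89 mm tall, standing at the back of the counter; not to be disturbed. Origin at its foot. A steel turner with a wooden handle, 22 mm tall, lies loose on the counter in front of the scale, out of the way.
Not all that is in view belongs to the job. Leave any blue look-alike of the egg_b alone.

How it is judged (in metres and radians):
On the way, in this order (a step that is already met when the one before it is completed fails the run):
1. the power key is pressed while the platform is empty (value of joint power above 0.003 m and contact force between tub and platform below 0.02 N), for 0.05 s.
2. the empty tub stands flat in the middle of the platform (within 30 mm in x and y), released (x of tub_center in the frame of platform_top between -0.03 and 0.03 m and y of tub_center in the frame of platform_top between -0.03 and 0.03 m and z of tub_center in the frame of platform_top between 0.026 and 0.034 m and angle between tub_center's own z axis and vertical below 0.05 rad and contact force between tub and platform above 0.6 N and linear speed of tub below 0.03 m/s and contact force between the arm and tub below 0.05 N and not (x of egg_a_center in the frame of tub_center between -0.09 and 0.09 m and y of egg_a_center in the frame of tub_center between -0.065 and 0.065 m and z of egg_a_center in the frame of tub_center below 0.03 m) and not (x of egg_b_center in the frame of tub_center between -0.09 and 0.09 m and y of egg_b_center in the frame of tub_center between -0.065 and 0.065 m and z of egg_b_center in the frame of tub_center below 0.03 m)), for 0.2 s.
3. the tare key is pressed while the empty tub stands there untouched (all of step 2 and value of joint tare above 0.003 m), for 0.05 s.
4. the tare key is let up again, the tub still empty (value of joint tare below 0.001 m and x of tub_center in the frame of platform_top between -0.03 and 0.03 m and y of tub_center in the frame of platform_top between -0.03 and 0.03 m and z of tub_center in the frame of platform_top between 0.026 and 0.034 m and angle between tub_center's own z axis and vertical below 0.05 rad and contact force between tub and platform above 0.6 N and linear speed of tub below 0.03 m/s and not (x of egg_a_center in the frame of tub_center between -0.09 and 0.09 m and y of egg_a_center in the frame of tub_center between -0.065 and 0.065 m and z of egg_a_center in the frame of tub_center below 0.03 m) and not (x of egg_b_center in the frame of tub_center between -0.09 and 0.09 m and y of egg_b_center in the frame of tub_center between -0.065 and 0.065 m and z of egg_b_center in the frame of tub_center below 0.03 m)), for 0.05 s.
5. one egg lies in the tub, released, while the other is still outside ((((x of egg_a_center in the frame of tub_center between -0.085 and 0.085 m and y of egg_a_center in the frame of tub_center between -0.06 and 0.06 m and z of egg_a_center in the frame of tub_center between -0.02 and 0.012 m and linear speed of egg_a below 0.06 m/s and contact force between the fingers and egg_a below 0.05 N) and not (x of egg_b_center in the frame of tub_center between -0.09 and 0.09 m and y of egg_b_center in the frame of tub_center between -0.065 and 0.065 m and z of egg_b_center in the frame of tub_center below 0.03 m)) or ((x of egg_b_center in the frame of tub_center between -0.085 and 0.085 m and y of egg_b_center in the frame of tub_center between -0.06 and 0.06 m and z of egg_b_center in the frame of tub_center between -0.02 and 0.012 m and linear speed of egg_b below 0.06 m/s and contact force between the fingers and egg_b below 0.05 N) and not (x of egg_a_center in the frame of tub_center between -0.09 and 0.09 m and y of egg_a_center in the frame of tub_center between -0.065 and 0.065 m and z of egg_a_center in the frame of tub_center below 0.03 m)))), for 0.1 s.
At the end, for the whole second after the job is handed in: The tub stands flat on the platform, its centre within 30 mm of the platform's centre in x and y; both eggs lie on its floor, released and at rest (slower than 60 mm/s), and both keys are up (x of tub_center in the frame of platform_top between -0.03 and 0.03 m and y of tub_center in the frame of platform_top between -0.03 and 0.03 m and z of tub_center in the frame of platform_top between 0.026 and 0.034 m and angle between tub_center's own z axis and vertical below 0.05 rad and contact force between tub and platform above 0.6 N and linear speed of tub below 0.03 m/s and x of egg_a_center in the frame of tub_center between -0.085 and 0.085 m and y of egg_a_center in the frame of tub_center between -0.06 and 0.06 m and z of egg_a_center in the frame of tub_center between -0.02 and 0.012 m and linear speed of each of egg_a, egg_b below 0.06 m/s and contact force between the fingers and egg_a below 0.05 N and x of egg_b_center in the frame of tub_center between -0.085 and 0.085 m and y of egg_b_center in the frame of tub_center between -0.06 and 0.06 m and z of egg_b_center in the frame of tub_center between -0.02 and 0.012 m and contact force between the fingers and egg_b below 0.05 N and value of joint each of power, tare below 0.001 m); the robot touches nothing.
It fails at once if the power key is pressed while the tub stands on the scale (that switches it off) (value of joint power above 0.003 m and contact force between tub and platform above 0.5 N).
It fails at once if the tare key is pressed with an egg in the tub on the scale (its weight would be lost) (value of joint tare above 0.003 m and contact force between tub and platform above 0.5 N and ((x of egg_a_center in the frame of tub_center between -0.09 and 0.09 m and y of egg_a_center in the frame of tub_center between -0.065 and 0.065 m and z of egg_a_center in the frame of tub_center below 0.03 m) or (x of egg_b_center in the frame of tub_center between -0.09 and 0.09 m and y of egg_b_center in the frame of tub_center between -0.065 and 0.065 m and z of egg_b_center in the frame of tub_center below 0.03 m))).
It fails at once if an egg or the tub is dropped: it moves faster than 0.9 m/s (a fall of 40 mm) with no finger on it ((linear speed of egg_a above 0.9 m/s and contact force between the fingers and egg_a below 0.05 N) or (linear speed of egg_b above 0.9 m/s and contact force between the fingers and egg_b below 0.05 N) or (linear speed of tub above 0.9 m/s and contact force between the fingers and tub below 0.05 N)).
It fails at once if the sauce bottle or the shaker is moved more than 30 mm or tipped (distance of any of sauce_bottle, shaker from where it was at the start of the episode above 0.03 m or angle between any of sauce_bottle, shaker's own z axis and vertical above 0.35 rad).
It also fails if it takes over 72 s, if anything falls off the work surface, if the arm or the gripper's body presses on something with over 40 N, if the wrist force passes 120 N, or if a joint passes its speed limit or range.

## Robot

A 7-joint arm with a two-finger parallel gripper is mounted at the origin on the work surface. World frame = base frame: x ahead of the robot, y to its left, z up, the work surface at z = 0. Lengths are in m, angles in degrees, forces in N, time in s.
With the tool pointing down it reaches from about 0.425 to 0.875 m from the base axis. Payload 4.7 kg.
Tool frame: the origin (TCP) lies on the centre line of the jaws, within the pads' length; the fingertips stand 19 mm ahead of it and the grasp point (between the pads) is the TCP; z points along the fingers, y is the line along which they close (so a half turn about z gives the same grasp; the last joint's range is limited). The gripper opens to 87 mm and grips with 3 to 60 N. Pads are 19 mm wide; open, the fingers measure 117 mm over their backs; the gripper's body (75 mm by 190 mm) begins 51 mm behind the grasp point.
Start: joints at [-67.603, 18.392, -4.016, 83.108, 1.295, 78.541, -3.26], TCP at [0.239, 0.604, 0.242] pointing down, gripper open.
Joint ranges: [-163.93, 163.93], [-17.29, 119.83], [-79.2, 71.16], [3.27, 140.29], [-89.18, 269.18], [5.43, 117.66], [-154.24, 154.24]. Speed limits (degrees/s): [147.25, 147.25, 180, 180, 180, 180, 180].

## Interface

Orientations are given as [roll, pitch, yaw] about the fixed x, y, z axes, in that order (R = Rz(yaw) Ry(pitch) Rx(roll)).
In Python, from cell import env, imaging gives the robot as it stands.
- The arm moves only by the shell command python3 -m crank 'ROWS' [OPENING] [FORCE]. ROWS is JSON, a list of rows, each an object of numbers: "x", "y", "z": the shift along the tool's x, y, z in m; "turn": the turn about the tool's z in rad. In form: [{"x": .., "y": .., "z": .., "turn": ..}, ...]. A call has 1 to 12 rows; each row is the pose to reach, as a shift and turn from the pose commanded when the call began, along the tool's axes at that moment; what a row does not reach only later rows make up. A row lasts 1/8 s, in which the tool goes at most 62.5 mm and 10.7 degrees, less where a joint would pass 70% of its speed; a pose out of reach is approached as far as the arm can. A call with a gripper value outside its range is refused whole. OPENING is the finger opening in m, from 0 to 0.087, set as the call begins (- or left out, the last holds). The fingers move at their own pace and stop on an object; FORCE is the grip in N (left out, the last holds). Time passes only in rows, so rows that repeat a pose let the fingers close. It gives the time, the measured TCP pose, the force, the opening and the grip force at its end, in the units of the state.
- env.get_obs(): the state, without advancing time (a new reading comes with each control period).
- imaging.read_camera(name): name is "scene" or "top" or "wrist"; returns the picture (384x512x3 uint8, red, green, blue); there is no depth.
- imaging.get_calibration(name): a dict with "camera_matrix" (3x3 intrinsics, pixels), "k1" (the pictures are not rectified: a ray, as slopes to the right and down, at radius r is drawn at 1 + k1 r^2 times it, then the intrinsics apply), "position" and "attitude" of the camera in the world. Camera axes: x right, y up, looking along -z (the intrinsics and any distortion apply to the point x, -y, -z); pixel columns grow to the right and rows downward; lengths in m; the calibration is good to about 2 mm. A picture is of the moment at which its call begins: read the wrist's pose just before it. get_calibration takes no time and is no camera call; for the wrist camera it gives the pose at the moment of the call.
- env.sign_off(): hands the job in; it is judged then, once.
The state is a dict: "time_s": time; "qpos": joint angles; "joint_velocities": joint speeds; "effort": joint torques, N m; "tool_pos": TCP position; "tool_rot": TCP orientation; "force": force on the tool from outside, world axes, zero at the start; "wrist_torque": the same for the moment, N m; "grip_width": finger opening in m; "grasp_force": force on a finger pad.
Only numpy, scipy, OpenCV 4.12 (cv2) and the standard library are available. Lean on these libraries where they do the work, as an engineer would, in place of code of your own. Each camera call takes 0.05 s, during which the arm holds its last target. There are 200 camera calls.

## Working session

There is one attempt and no reset: what is moved stays moved. The work goes in short steps, Python scripts to look and compute and a shell command to move; the robot and the scene stay as the last step left them, time stands still between calls to the robot, and variables do not carry over. Pictures are saved under pics/ and viewed, at most 10 in all, crops included, and the job is handed in when it is done.

```bash
mkdir -p pics; cat > h.py <<'E'
import numpy as np, cv2
from cell import env, imaging
from scipy.spatial.transform import Rotation as R
def rot(c):
    a=np.array(c["attitude"],float)
    return a if a.shape==(3,3) else R.from_euler('xyz',a,degrees=True).as_matrix() if a.size==3 else R.from_quat(a).as_matrix()
def ray(c,u,v):
    K=np.array(c["camera_matrix"]);k=c["k1"]
    d=np.array([(u-K[0,2])/K[0,0],(v-K[1,2])/K[1,1]]);s=d.copy()
    for _ in range(30): s=d/(1+k*(s@s))
    return np.array(c["position"]),rot(c)@np.array([s[0],-s[1],-1])
def onplane(c,u,v,z):
    p,d=ray(c,u,v); return p+d*(z-p[2])/d[2]
E
python3 - <<'E'
from h import *
for n in("scene","top"):
    c=imaging.get_calibration(n); print(n,c); im=imaging.read_camera(n); cv2.imwrite(f"pics/{n}0.png",im[...,::-1])
print(env.get_obs())
E
```

```text
scene {'camera_matrix': array([[359.64506351,   0.        , 252.20511902],
       [  0.        , 359.64506351, 194.3809034 ],
       [  0.        ,   0.        ,   1.        ]]), 'k1': 0.010664348201607134, 'position': array([0.91607451, 0.47601255, 0.67720131]), 'attitude': array([ 44.77180844,  -0.25221249, 146.18580943])}
top {'camera_matrix': array([[494.40516223,   0.        , 259.68626873],
       [  0.        , 494.40516223, 188.67679704],
       [  0.        ,   0.        ,   1.        ]]), 'k1': -0.0597980346108835, 'position': array([0.46869982, 0.0021369 , 1.47596207]), 'attitude': array([  4.12623916,  -0.46097311, -90.37161353])}
{'time_s': 0.1, 'qpos': array([-67.60180613,  18.43520942,  -4.01754108,  83.16755203,
         1.29803344,  78.54112741,  -3.26238367]), 'joint_velocities': array([ 0.05071048, -0.13747369, -0.04903789, -0.13145364, -0.00082304,
       -0.03281722,  0.03878758]), 'effort': array([-7.23980884e-04, -4.92574024e+01, -4.06037411e-01, -3.13395417e+01,
       -6.42380328e-02,  3.95732210e-02,  7.86288683e-05]), 'tool_pos': array([0.23905023, 0.60395003, 0.24056981]), 'tool_rot': array([-1.79901521e+02,  7.78821304e-03,  1.58411528e+02]), 'force': array([-0.26332703,  0.08035961, -0.25039454]), 'wrist_torque': array([0.012338  , 0.00952023, 0.05260044]), 'grasp_force': 0.0, 'grip_width': 0.08711458340930367}
```

View pics/top0.png

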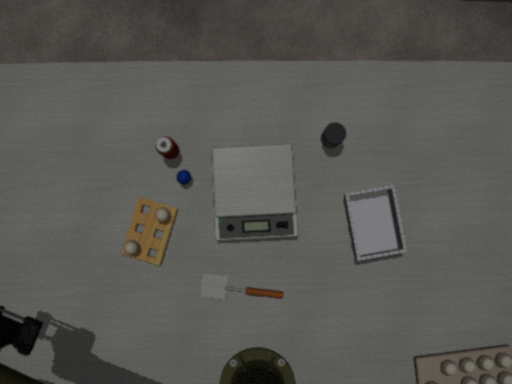

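View pics/scene0.png

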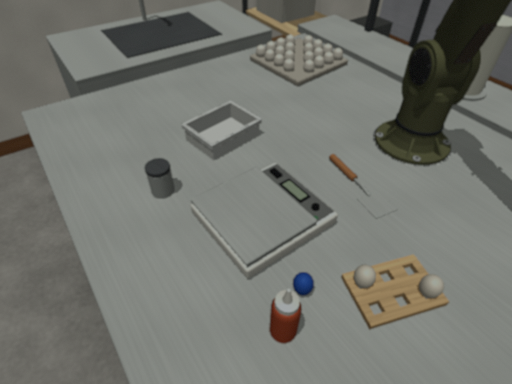

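The top view shows the scale (power key at about (230,227), tare at (282,225)), the tub at (375,223), and the rack at left with eggs at (162,215) and (132,248). Things that could be taken for the eggs are the blue ball at (184,177) and the tray of eggs at (475,365). I choose the two off-white eggs in the wooden rack.

```bash
python3 - <<'E'
from h import *
im=cv2.imread("pics/top0.png");c=imaging.get_calibration("top")
cv2.imwrite("pics/crop.png",cv2.resize(im[130:275,115:420],None,fx=2.6,fy=2.6,interpolation=cv2.INTER_CUBIC))
hsv=cv2.cvtColor(im,cv2.COLOR_BGR2HSV);H,S,V=cv2.split(hsv)
def comps(m,lo,hi,name,z,box):
    x0,y0,x1,y1=box;mm=np.zeros_like(m,np.uint8);mm[y0:y1,x0:x1]=m[y0:y1,x0:x1]
    n,l,st,ce=cv2.connectedComponentsWithStats(mm.astype(np.uint8))
    for i in range(1,n):
        if lo<=st[i,4]<=hi:
            cn=cv2.findContours((l==i).astype(np.uint8),0,2)[0][0]
            r=cv2.minAreaRect(cn);b=cv2.boxPoints(r)
            w=np.array([onplane(c,*p,z)[:2] for p in b])
            print(name,st[i,4],ce[i].round(1),"ctr",onplane(c,*r[0],z)[:2].round(4),"cent",onplane(c,*ce[i],z)[:2].round(4),"sides",np.linalg.norm(w[0]-w[1]).round(4),np.linalg.norm(w[1]-w[2]).round(4),"ang",np.degrees(np.arctan2(*(w[1]-w[0])[::-1])).round(1))
rack=((S>90)&(H>8)&(H<30)&(V>60))
comps(rack,200,5000,"rack",.016,(110,180,200,280))
print("egg hsv",hsv[215,162],hsv[248,132],"rack",hsv[225,152],"tub rim",hsv[222,351],hsv[220,375],"table",hsv[220,330],"key",hsv[227,230],hsv[225,282],"panel",hsv[236,262],"plat",hsv[180,255],"case",hsv[239,250])
E
```

```text
rack 1862 [149.4 230.9] ctr [0.451  0.3169] cent [0.4512 0.3155] sides 0.1764 0.1222 ang -16.7
egg hsv [ 25  36 120] [ 17  39 118] rack [ 17 142 117] tub rim [ 98  10 105] [120  10 129] table [42 13 97] key [90 64 12] [75 32 16] panel [15 23 66] plat [ 45   5 113] case [15 16 63]
```

View pics/crop.png

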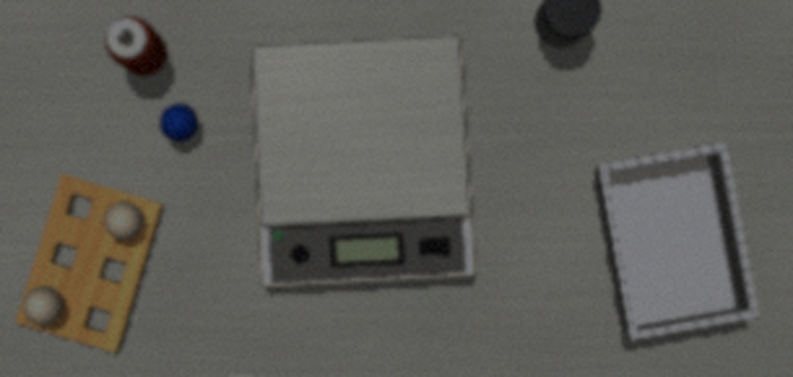

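The crop shows both eggs white in their opposite rack holes (crop (124,221), (44,307)), the round key at (300,254), the oblong tare key at (434,246), and the tub's rim corners at about (600,163), (725,145), (757,318), (632,345). The choice of eggs holds.

```bash
python3 - <<'E'
from h import *
im=cv2.imread("pics/top0.png");c=imaging.get_calibration("top");H,S,V=cv2.split(cv2.cvtColor(im,cv2.COLOR_BGR2HSV))
g=lambda u,v,z:onplane(c,u/2.6+115-.3,v/2.6+130-.3,z)[:2]
P=np.array([g(*p,.061) for p in[(255,46),(458,38),(468,214),(260,222)]]);print("plat",P.mean(0).round(4),[np.linalg.norm(P[i]-P[i-1]).round(3) for i in range(4)],"yaw",np.degrees(np.arctan2(*((P[0]+P[1]-P[2]-P[3])[::-1]))).round(2))
def blob(m,box,z,n):
    x0,y0,x1,y1=box;k,l,s,ce=cv2.connectedComponentsWithStats(m[y0:y1,x0:x1].astype(np.uint8));i=1+s[1:,4].argmax();q=ce[i]+[x0,y0];w=onplane(c,*q,z)[:2];print(n,s[i,4],q.round(1),w.round(4));return w
a=blob(V<35,(222,219,238,234),.054,"power");b=blob(V<35,(274,217,292,233),.054,"tare")
print("sep",np.linalg.norm(a-b),"scale yaw",np.degrees(np.arctan2(*((a-b)[::-1])))-90)
y=np.arctan2(*((a-b)[::-1]))-np.pi/2;print("plat from keys",(a+b)/2+.132*np.array([np.cos(y),np.sin(y)]))
for bx in((150,203,176,226),(120,236,144,260)): blob((S<70)&(V>80),bx,.040,"egg")
T=np.array([g(*p,.060) for p in[(600,163),(725,145),(757,318),(632,345)]]);print("tub",T.mean(0).round(4),[np.linalg.norm(T[i]-T[i-1]).round(3) for i in range(4)],"yaw",np.degrees(np.arctan2(*((T[0]+T[1]-T[2]-T[3])[::-1]))).round(2))
w=imaging.get_calibration("wrist");o=env.get_obs();M=R.from_euler('xyz',o["tool_rot"],degrees=True).as_matrix()
print("wristcam in tool",M.T@(w["position"]-o["tool_pos"]),(M.T@rot(w)).round(3),w["camera_matrix"][0],w["k1"])
E
```

```text
plat [0.5972 0.0083] [np.float64(0.195), np.float64(0.226), np.float64(0.196), np.float64(0.229)] yaw 2.11
power 38 [230.1 227.2] [0.4609 0.0756]
tare 78 [281.8 224.4] [ 0.468  -0.0728]
sep 0.14853031470641678 scale yaw 2.739534541887238
plat from keys [0.59631576 0.00771287]
egg 113 [161.2 214.1] [0.4998 0.2765]
egg 122 [123.7 249.5] [0.3979 0.3849]
tub [ 0.4701 -0.3427] [np.float64(0.203), np.float64(0.142), np.float64(0.194), np.float64(0.142)] yaw 9.12
wristcam in tool [ 0.06809639  0.00030888 -0.14365734] [[-0.     0.968  0.251]
 [ 1.    -0.     0.   ]
 [ 0.     0.251 -0.968]] [326.29761451   0.         258.68021847] -0.07384762566362048
```

```bash
cat >> h.py <<'E'
def go(x,y,z,yaw):
    o=env.get_obs();M=R.from_euler('xyz',o["tool_rot"],degrees=True).as_matrix()
    d=M.T@(np.array([x,y,z])-o["tool_pos"]);t=-(yaw-o["tool_rot"][2]);t=(t+180)%360-180
    print("shift",d.round(4),"turn",np.radians(t).round(4),"t",round(o["time_s"],2),"tool",o["tool_pos"].round(4),o["tool_rot"].round(2),"q7",o["qpos"][6].round(1))
E
python3 -m crank '[{"x":-0.05,"y":-0.05,"z":0.005,"turn":0.18},{"x":-0.09,"y":-0.09,"z":0.01,"turn":0.36},{"x":-0.13,"y":-0.13,"z":0.015,"turn":0.54},{"x":-0.17,"y":-0.17,"z":0.02,"turn":0.72},{"x":-0.21,"y":-0.21,"z":0.025,"turn":0.9},{"x":-0.25,"y":-0.25,"z":0.03,"turn":1.08},{"x":-0.29,"y":-0.29,"z":0.035,"turn":1.26},{"x":-0.33,"y":-0.33,"z":0.04,"turn":1.44},{"x":-0.37,"y":-0.38,"z":0.04,"turn":1.62},{"x":-0.4,"y":-0.41,"z":0.04,"turn":1.8},{"x":-0.4,"y":-0.41,"z":0.04,"turn":1.98},{"x":-0.4,"y":-0.41,"z":0.04,"turn":2.16}]' 0.0 20
python3 -c "
from h import *
go(.461,.0755,.2,2.5)"
```

```text
time_s: 1.6
tool_pos: [0.4601, 0.0752, 0.2012]
tool_rot: [-180.0, 0.0, 34.2]
force: [0.0, 0.1, 0.4]
grip_width: 0.0004
grasp_force: 0.0
shift [0.0009 0.0002 0.0012] turn 0.5534 t 1.6 tool [0.4601 0.0752 0.2012] [-1.7998e+02  3.0000e-02  3.4200e+01] q7 -69.6
```

```bash
python3 -m crank '[{"z":0.02,"turn":0.18},{"z":0.04,"turn":0.36},{"z":0.05,"turn":0.553},{"z":0.05,"turn":0.553},{"z":0.05,"turn":0.553}]'
cat >> h.py <<'E'
def wsnap(n):
    c=imaging.get_calibration("wrist");im=imaging.read_camera("wrist");cv2.imwrite(f"pics/{n}.png",im[...,::-1]);return c,im[...,::-1].copy()
def blobs(c,m,z,amin,show=8):
    k,l,s,ce=cv2.connectedComponentsWithStats(m.astype(np.uint8))
    for i in sorted(range(1,k),key=lambda i:-s[i,4])[:show]:
        if s[i,4]>=amin:
            r=cv2.minAreaRect(cv2.findContours((l==i).astype(np.uint8),0,2)[0][0]);w=np.array([onplane(c,*p,z)[:2] for p in cv2.boxPoints(r)])
            print(s[i].tolist(),"px",ce[i].round(1),"xy",onplane(c,*ce[i],z)[:2].round(4),"rect",onplane(c,*r[0],z)[:2].round(4),"sides",np.linalg.norm(w[0]-w[1]).round(4),np.linalg.norm(w[1]-w[2]).round(4),"ang",np.degrees(np.arctan2(*(w[1]-w[0])[::-1])).round(1))
E
python3 - <<'E'
from h import *
go(.461,.0755,.15,2.5)
c,im=wsnap("w1");V=im.max(2)
blobs(c,V<35,.054,60)
E
```

```text
shift [0.0009 0.0002 0.0512] turn 0.5534 t 1.6 tool [0.4601 0.0752 0.2012] [-1.7998e+02  3.0000e-02  3.4200e+01] q7 -69.6
[0, 271, 378, 113, 22320] px [182.5 349.2] xy [0.2602 0.0392] rect [0.289  0.0484] sides 0.3898 0.1447 ang -55.2
[482, 272, 30, 66, 983] px [502.9 307.9] xy [ 0.4937 -0.2224] rect [ 0.4927 -0.2125] sides 0.0335 0.0857 ang -57.8
[473, 368, 39, 16, 534] px [493.5 376.4] xy [ 0.4218 -0.2866] rect [ 0.4218 -0.2837] sides 0.0503 0.0247 ang -61.0
[262, 220, 15, 23, 165] px [269.7 231.6] xy [0.426  0.0394] rect [0.4262 0.0395] sides 0.0247 0.0091 ang 16.0
[0, 219, 7, 22, 118] px [  2.4 230.9] xy [0.2739 0.2606] rect [0.2757 0.2606] sides 0.0067 0.0231 ang -55.1
[239, 286, 8, 16, 89] px [243.  294.7] xy [0.3544 0.0226] rect [0.3553 0.0238] sides 0.0174 0.007 ang 33.2invalid input
```

View pics/w1.png

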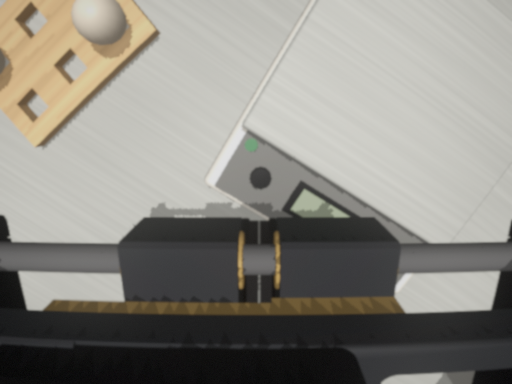

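The wrist view shows the power key at (260,178), with the gripper's fingers at the bottom. The move was refused, most likely because rows need all four keys.

```bash
python3 -m crank '[{"x":0,"y":0,"z":0.02,"turn":0.18},{"x":0,"y":0,"z":0.04,"turn":0.36},{"x":0,"y":0,"z":0.05,"turn":0.553},{"x":0,"y":0,"z":0.05,"turn":0.553},{"x":0,"y":0,"z":0.05,"turn":0.553}]'
python3 - <<'E'
from h import *
import glob
go(.461,.0755,.15,2.5)
im=cv2.imread("pics/w1.png");o=env.get_obs()
c,im2=wsnap("w2")
blobs(c,(im2.max(2)<45)&(np.arange(384)[:,None]<213),.054,60)
E
```

```text
time_s: 2.28
tool_pos: [0.4605, 0.0761, 0.152]
tool_rot: [-180.0, -0.0, 3.2]
force: [0.4, 1.1, 0.8]
grip_width: 0.0005
grasp_force: 0.0
shift [0.0005 0.0007 0.002 ] turn 0.0123 t 2.27 tool [0.4605 0.0761 0.152 ] [-1.7999e+02 -3.0000e-02  3.2100e+00] q7 -99.6
[425, 184, 6, 18, 64] px [427.4 192.9] xy [ 0.4712 -0.0554] rect [ 0.4716 -0.0554] sides 0.0139 0.003 ang 2.5
```

```bash
python3 - <<'E'
from h import *
c=imaging.get_calibration("wrist");o=env.get_obs();M=R.from_euler('xyz',o["tool_rot"],degrees=True).as_matrix()
rel=M.T@(np.array(c["position"])-o["tool_pos"]);Rr=M.T@rot(c)
M1=R.from_euler('xyz',[-179.98,.03,34.2],degrees=True).as_matrix()
c["position"]=np.array([.4601,.0752,.2012])+M1@rel;c["attitude"]=M1@Rr
im=cv2.imread("pics/w1.png");m=np.zeros(im.shape[:2],bool);m[160:196,240:280]=(im.max(2)<60)[160:196,240:280]
blobs(c,m,.054,60)
im=cv2.imread("pics/w2.png");print(im.max(2)[150:240:8,200:320:8])
E
```

```text
[[208 185 180 180 181 182 182 184 186 187 188 190 191 193 194]
 [206 231 222 157 164 149 149 148 148 148 145 148 146 146 143]
 [211 230 222 162 164 148 148 148 147 146 147 145 145 145 145]
 [207 230 225 149 149 147 147 146 145 145 145 145 145  72  66]
 [210 229 229 148 148 147 143  65  58 144 144 144 143  62 164]
 [207 229 229 148 147 146  72  65  61 120 143 143 142  59 170]
 [209 229 229 147 146 145 102  61  57 136 142 142 142  56 178]
 [205 228 229 146 132 126 136 115 116 141 134 118 118  49 130]
 [151 224 206 137 104 102 101  99  98 113  98  98  97  98  98]
 [ 58  58  56  54  52  47  39  41  42  32  42  41  41  42  42]
 [ 54  53  52  50  49  62  36  41  36  29  40  40  39  40  41]
 [ 50  49  48  46  46 144  35  39  32  37  61  38  39  39  37]]
```

```bash
python3 - <<'E'
from h import *
c=imaging.get_calibration("wrist")
im=cv2.imread("pics/w2.png");m=im.max(2)<90
for b in((240,165,280,215),(400,165,470,215)):
    k=np.zeros_like(m);k[b[1]:b[3],b[0]:b[2]]=m[b[1]:b[3],b[0]:b[2]];blobs(c,k,.054,60)
E
```

```text
[247, 179, 25, 27, 494] px [259.4 191.7] xy [0.465 0.076] rect [0.4649 0.0757] sides 0.0186 0.0192 ang -41.2
[423, 182, 47, 23, 1004] px [446.1 193. ] xy [ 0.4719 -0.0709] rect [ 0.472  -0.0708] sides 0.0379 0.0183 ang -86.7
[400, 171, 6, 41, 162] px [401.7 186.9] xy [ 0.4749 -0.0339] rect [ 0.4716 -0.0351] sides 0.0039 0.0324 ang -86.6
```

```bash
python3 -m crank '[{"x":0.0025,"y":0.0005,"z":0.04,"turn":0.012},{"x":0.0025,"y":0.0005,"z":0.07,"turn":0.012},{"x":0.0025,"y":0.0005,"z":0.076,"turn":0.012},{"x":0.0025,"y":0.0005,"z":0.083,"turn":0.012},{"x":0.0025,"y":0.0005,"z":0.083,"turn":0.012}]'
python3 -c "
from h import *
go(.463,.0757,.069,2.5);print(env.get_obs()['force'])"
```

```text
time_s: 2.95
tool_pos: [0.4635, 0.0758, 0.0696]
tool_rot: [-180.0, -0.1, 2.3]
force: [-1.6, -0.4, 3.8]
grip_width: 0.0001
grasp_force: 1.6
shift [-0.0005  0.0001  0.0006] turn -0.0033 t 2.95 tool [0.4635 0.0758 0.0696] [-1.7997e+02 -7.0000e-02  2.3100e+00] q7 -97.4
[-1.5981184  -0.41026714  3.78705087]
```

```bash
python3 -m crank '[{"x":0,"y":0,"z":0.0005,"turn":0},{"x":0,"y":0,"z":-0.04,"turn":0},{"x":0,"y":0.02,"z":-0.09,"turn":0},{"x":-0.02,"y":0.07,"z":-0.13,"turn":0},{"x":-0.04,"y":0.13,"z":-0.13,"turn":0},{"x":-0.05,"y":0.19,"z":-0.13,"turn":-0.05},{"x":-0.07,"y":0.25,"z":-0.13,"turn":-0.1},{"x":-0.09,"y":0.31,"z":-0.13,"turn":-0.12},{"x":-0.1,"y":0.36,"z":-0.13,"turn":-0.12},{"x":-0.1,"y":0.4,"z":-0.13,"turn":-0.12},{"x":-0.1,"y":0.4,"z":-0.13,"turn":-0.12},{"x":-0.1,"y":0.4,"z":-0.13,"turn":-0.12}]' 0.06
python3 - <<'E'
from h import *
go(.459,-.275,.12,9.1)
c,im=wsnap("w3")
hsv=cv2.cvtColor(im,cv2.COLOR_BGR2HSV);print(hsv[100:210:10,256].tolist())
E
```

```text
time_s: 4.45
tool_pos: [0.379, -0.3273, 0.1985]
tool_rot: [-180.0, -0.0, 9.2]
force: [0.1, 0.6, -0.7]
grip_width: 0.0598
grasp_force: 0.0
shift [ 0.0873 -0.0388  0.0785] turn 0.0016 t 4.45 tool [ 0.379  -0.3273  0.1985] [-179.96   -0.      9.19] q7 -41.6
[[120, 1, 211], [0, 0, 210], [120, 1, 211], [120, 1, 212], [120, 1, 212], [150, 1, 211], [0, 0, 211], [20, 5, 166], [20, 11, 144], [0, 1, 201], [30, 8, 183]]
```

View pics/w3.png

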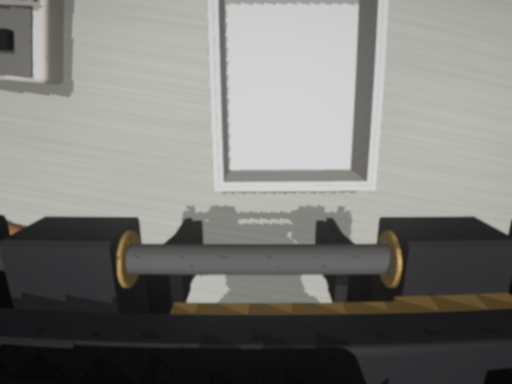

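The wrist view shows the tub with front rim corners at (216,191) and (375,189), and the side rims reaching the top of the picture at (208,0) and (388,0).

```bash
python3 - <<'E'
from h import *
c=imaging.get_calibration("wrist");g=lambda u,v:onplane(c,u,v,.06)[:2]
a,b,l,r=g(215.5,191.5),g(376,189.5),g(208,1),g(388.5,1)
print("width",np.linalg.norm(a-b),np.linalg.norm(l-r))
for d in(a-b,): print("yaw front",np.degrees(np.arctan2(*d[::-1]))-90)
print("yaw l,r",[np.degrees(np.arctan2(*(p-q)[::-1])) for p,q in((l,a),(r,b))])
y=np.radians(9);ctr=(a+b)/2+.098*np.array([np.cos(y),np.sin(y)]);print("ctr",ctr,"grip",ctr+.0685*np.array([-np.sin(y),np.cos(y)]))
gp=ctr+.0685*np.array([-np.sin(y),np.cos(y)])
go(gp[0],gp[1],.11,9)
E
```

```text
width 0.1444352366110335 0.1447573081631774
yaw front 10.002805302313945
yaw l,r [np.float64(9.873540000870461), np.float64(9.75553862471749)]
ctr [ 0.47613127 -0.34512763] grip [ 0.46541551 -0.27747098]
shift [ 0.093  -0.0347  0.0885] turn 0.0045 t 4.5 tool [ 0.3792 -0.3268  0.1984] [-1.7994e+02 -2.0000e-02  9.2600e+00] q7 -41.6
```

```bash
python3 -m crank '[{"x":0.045,"y":-0.018,"z":0.04,"turn":-0.01},{"x":0.0915,"y":-0.0355,"z":0.08,"turn":-0.01},{"x":0.0915,"y":-0.0355,"z":0.1,"turn":-0.01},{"x":0.0915,"y":-0.0355,"z":0.125,"turn":-0.01},{"x":0.0915,"y":-0.0355,"z":0.1465,"turn":-0.01},{"x":0.0915,"y":-0.0355,"z":0.1465,"turn":-0.01}]' 0.06
python3 -m crank '[{"x":0,"y":0,"z":0,"turn":0},{"x":0,"y":0,"z":0,"turn":0},{"x":0,"y":0,"z":0,"turn":0},{"x":0,"y":0,"z":0,"turn":0}]' 0 50
python3 -c "
from h import *
go(.4635,-.2775,.052,9.8)"
```

```text
time_s: 5.25
tool_pos: [0.4621, -0.2776, 0.0508]
tool_rot: [-179.9, 0.1, 9.7]
force: [0.3, -0.3, 0.3]
grip_width: 0.0601
grasp_force: 0.0
time_s: 5.75
tool_pos: [0.4638, -0.2785, 0.0524]
tool_rot: [180.0, -0.0, 9.7]
force: [-0.5, 0.6, -0.1]
grip_width: 0.0278
grasp_force: 0.0
shift [-0.0001 -0.001   0.0004] turn -0.0011 t 5.75 tool [ 0.4638 -0.2785  0.0524] [ 1.7999e+02 -5.0000e-02  9.7300e+00] q7 -35.4
```

```bash
python3 -m crank '[{"x":0,"y":0,"z":0,"turn":0},{"x":0,"y":0,"z":0,"turn":0},{"x":0,"y":0,"z":0,"turn":0},{"x":0,"y":0,"z":0,"turn":0}]' 0 50
python3 -m crank '[{"x":0,"y":0,"z":-0.01,"turn":0},{"x":0,"y":0,"z":-0.03,"turn":0},{"x":0,"y":0,"z":-0.06,"turn":0},{"x":0,"y":0,"z":-0.09,"turn":0},{"x":0,"y":0,"z":-0.1,"turn":0},{"x":0,"y":0,"z":-0.1,"turn":0}]'
python3 -c "
from h import *
import math
y=math.radians(2.5);go(.597-.0685*math.sin(y),.008+.0685*math.cos(y),.152,2.5)
wsnap('w4')"
```

```text
time_s: 6.25
tool_pos: [0.4635, -0.2782, 0.0521]
tool_rot: [-180.0, 0.0, 9.7]
force: [-0.8, 2.0, 1.0]
grip_width: 0.0084
grasp_force: 50.0
time_s: 7.0
tool_pos: [0.4638, -0.2785, 0.1527]
tool_rot: [180.0, -0.1, 9.7]
force: [-0.2, 0.5, -2.8]
grip_width: 0.0086
grasp_force: 50.2
shift [ 0.1883 -0.3278  0.001 ] turn 0.1263 t 7.0 tool [ 0.4638 -0.2785  0.1527] [ 1.7999e+02 -1.0000e-01  9.7400e+00] q7 -41.9
```

View pics/w4.png

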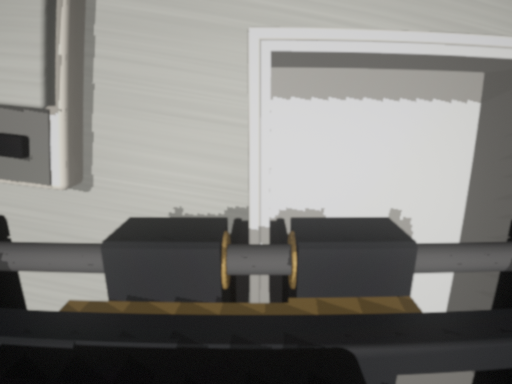

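The tub hangs level from its rim, with the left rim between the pads at about (258,260).

```bash
python3 -m crank '[{"x":0.005,"y":-0.02,"z":-0.01,"turn":0},{"x":0.02,"y":-0.05,"z":-0.02,"turn":0.01},{"x":0.04,"y":-0.09,"z":-0.02,"turn":0.03},{"x":0.06,"y":-0.13,"z":-0.02,"turn":0.05},{"x":0.085,"y":-0.17,"z":-0.02,"turn":0.07},{"x":0.11,"y":-0.21,"z":-0.02,"turn":0.09},{"x":0.135,"y":-0.25,"z":-0.02,"turn":0.11},{"x":0.16,"y":-0.285,"z":-0.02,"turn":0.126},{"x":0.18,"y":-0.315,"z":-0.02,"turn":0.126},{"x":0.188,"y":-0.328,"z":-0.02,"turn":0.126},{"x":0.188,"y":-0.328,"z":-0.02,"turn":0.126},{"x":0.188,"y":-0.328,"z":-0.02,"turn":0.126}]'
python3 - <<'E'
from h import *
import math
y=math.radians(2.5);go(.597-.0685*math.sin(y),.008+.0685*math.cos(y),.113,2.5)
im=imaging.read_camera("top");cv2.imwrite("pics/top1.png",cv2.resize(im[120:260,180:330,::-1],None,fx=4,fy=4,interpolation=cv2.INTER_CUBIC))
E
```

```text
time_s: 8.55
tool_pos: [0.5928, 0.0741, 0.1718]
tool_rot: [179.9, 0.0, 2.3]
force: [-0.0, 0.3, -2.0]
grip_width: 0.0086
grasp_force: 50.2
shift [ 0.0014 -0.0023  0.0588] turn -0.0026 t 8.55 tool [0.5928 0.0741 0.1718] [1.7994e+02 5.0000e-02 2.3500e+00] q7 -86.9
```

```bash
python3 -m crank '[{"x":0.001,"y":-0.002,"z":0.02,"turn":0},{"x":0.001,"y":-0.002,"z":0.04,"turn":0},{"x":0.001,"y":-0.002,"z":0.05,"turn":0},{"x":0.001,"y":-0.002,"z":0.055,"turn":0},{"x":0.001,"y":-0.002,"z":0.058,"turn":0},{"x":0.001,"y":-0.002,"z":0.058,"turn":0},{"x":0.001,"y":-0.002,"z":0.058,"turn":0}]'
```

```text
time_s: 9.48
tool_pos: [0.5946, 0.0787, 0.1146]
tool_rot: [-180.0, -0.1, 2.5]
force: [0.1, -0.7, -1.9]
grip_width: 0.0086
grasp_force: 50.1
```

```bash
python3 -m crank '[{"x":0,"y":0.001,"z":0.001,"turn":0},{"x":0,"y":0.001,"z":0.0015,"turn":0},{"x":0,"y":0.001,"z":0.002,"turn":0}]'; python3 -c "
from h import *
print(env.get_obs()['force'],env.get_obs()['tool_pos'])"
```

```text
time_s: 9.85
tool_pos: [0.5948, 0.0782, 0.113]
tool_rot: [-180.0, -0.1, 2.5]
force: [-2.5, 0.8, 7.0]
grip_width: 0.0084
grasp_force: 50.0
[-2.47170013  0.84077602  6.97112797] [0.59478234 0.07816645 0.1130251 ]
```

```bash
python3 -m crank '[{"x":0,"y":0,"z":-0.0012,"turn":0},{"x":0,"y":0,"z":-0.0012,"turn":0},{"x":0,"y":0,"z":-0.0012,"turn":0},{"x":0,"y":0,"z":-0.0012,"turn":0},{"x":0,"y":0,"z":-0.02,"turn":0},{"x":0,"y":0,"z":-0.06,"turn":0},{"x":-0.04,"y":0,"z":-0.08,"turn":0},{"x":-0.1,"y":0.02,"z":-0.08,"turn":0},{"x":-0.12,"y":0.08,"z":-0.08,"turn":0},{"x":-0.125,"y":0.13,"z":-0.08,"turn":0},{"x":-0.125,"y":0.15,"z":-0.08,"turn":0},{"x":-0.125,"y":0.15,"z":-0.08,"turn":0}]' 0.04
python3 - <<'E'
from h import *
go(.4695,-.0715,.069,2.5)
im=imaging.read_camera("top");cv2.imwrite("pics/top2.png",cv2.resize(im[120:260,180:330,::-1],None,fx=4,fy=4,interpolation=cv2.INTER_CUBIC))
c,im=wsnap("w5");m=im.max(2)<90
k=np.zeros_like(m);k[:213]=m[:213];blobs(c,k,.054,60)
E
```

```text
time_s: 11.35
tool_pos: [0.4763, -0.0795, 0.1933]
tool_rot: [-179.9, -0.1, 2.3]
force: [-0.2, -0.2, -0.6]
grip_width: 0.0398
grasp_force: 0.0
shift [-0.0067 -0.0082  0.1242] turn -0.0042 t 11.35 tool [ 0.4763 -0.0795  0.1933] [-1.7994e+02 -1.1000e-01  2.2600e+00] q7 -82.8
[127, 170, 92, 39, 1202] px [175.6 187. ] xy [ 0.4711 -0.0031] rect [ 4.691e-01 -2.000e-04] sides 0.0816 0.0351 ang -87.7
[236, 179, 38, 21, 738] px [254.1 189.4] xy [ 0.4718 -0.0735] rect [ 0.4722 -0.0739] sides 0.0328 0.0185 ang -87.6
[81, 180, 24, 21, 415] px [ 92.9 190.2] xy [0.4649 0.0736] rect [0.465 0.074] sides 0.0217 0.019 ang -87.7
[30, 0, 24, 17, 208] px [39.   5.4] xy [0.6216 0.1108] rect [0.6195 0.1087] sides 0.0206 0.0126 ang -91.5
```

View pics/top2.png

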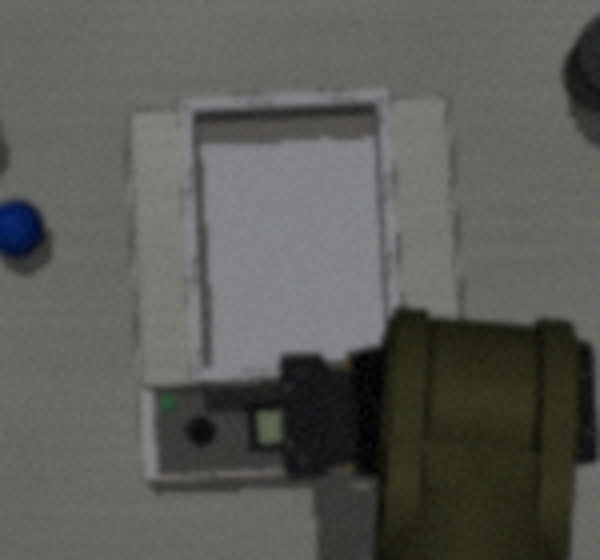

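The tub stands centred on the platform (margins of about 50 px left and 57 px right). Before tare, I check the tub's front edge, because the gripper body's front (+37 mm) would come close to the rim's 121 mm height.

```bash
python3 - <<'E'
from h import *
c=imaging.get_calibration("wrist");im=cv2.imread("pics/w5.png").max(2)
for u in(130,200,250): print(u,[(v,int(im[v,u])) for v in range(140,184,3)])
for v in (150,155,160,165,170): print(v,onplane(c,200,v,.121).round(4),onplane(c,200,v,.061).round(4))
E
```

```text
130 [(140, 215), (143, 214), (146, 179), (149, 138), (152, 138), (155, 167), (158, 214), (161, 209), (164, 214), (167, 205), (170, 93), (173, 57), (176, 56), (179, 66), (182, 69)]
200 [(140, 216), (143, 216), (146, 170), (149, 140), (152, 140), (155, 185), (158, 216), (161, 210), (164, 216), (167, 203), (170, 87), (173, 59), (176, 120), (179, 174), (182, 175)]
250 [(140, 147), (143, 146), (146, 144), (149, 144), (152, 143), (155, 121), (158, 99), (161, 98), (164, 98), (167, 96), (170, 94), (173, 95), (176, 97), (179, 89), (182, 56)]
150 [ 0.5145 -0.0359  0.121 ] [ 0.5061 -0.0254  0.061 ]
155 [ 0.5111 -0.0359  0.121 ] [ 0.5018 -0.0254  0.061 ]
160 [ 0.5078 -0.0359  0.121 ] [ 0.4975 -0.0254  0.061 ]
165 [ 0.5044 -0.0359  0.121 ] [ 0.4932 -0.0254  0.061 ]
170 [ 0.501  -0.0359  0.121 ] [ 0.4888 -0.0254  0.061 ]
```

View pics/w5.png

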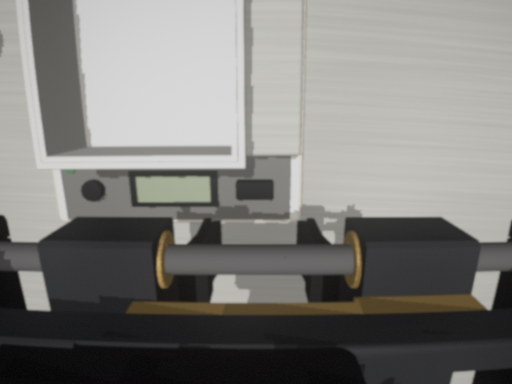

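The wrist view shows the tub's front rim edge at row 169 (x ≈ 0.5015) and the tare key at (254,189). I'll press with the fingertip's front part, 12 mm short of the key centre, so the body clears the rim.

```bash
python3 -m crank '[{"x":-0.018,"y":-0.007,"z":0,"turn":0},{"x":-0.018,"y":-0.007,"z":0.03,"turn":0},{"x":-0.018,"y":-0.007,"z":0.04,"turn":0},{"x":-0.018,"y":-0.007,"z":0.04,"turn":0}]' 0
python3 - <<'E'
from h import *
go(.458,-.073,.069,2.5)
c,im=wsnap("w6");m=im.max(2)<90
k=np.zeros_like(m);k[:212]=m[:212];blobs(c,k,.054,60);g=im.max(2)
print([(v,int(g[v,200])) for v in range(120,184,3)])
E
```

```text
time_s: 11.95
tool_pos: [0.4575, -0.0708, 0.1518]
tool_rot: [180.0, 0.1, 2.6]
force: [0.5, -0.1, 0.2]
grip_width: 0.0077
grasp_force: 0.0
shift [0.0005 0.0021 0.0828] turn 0.0013 t 11.95 tool [ 0.4575 -0.0708  0.1518] [1.7995e+02 9.0000e-02 2.5700e+00] q7 -83.8
[0, 0, 50, 69, 2214] px [18.2 26.3] xy [0.5767 0.1075] rect [0.5713 0.1029] sides 0.0382 0.0466 ang -91.7
[114, 156, 107, 44, 1698] px [168.9 174.7] xy [ 0.4719 -0.0018] rect [ 4.697e-01 -3.000e-04] sides 0.0805 0.0334 ang -87.7
[242, 167, 44, 25, 1056] px [263.7 178.9] xy [ 0.4719 -0.0739] rect [ 0.4718 -0.0738] sides 0.0323 0.0187 ang -87.4
[60, 167, 29, 26, 598] px [ 74.2 179.9] xy [0.4647 0.0731] rect [0.465  0.0732] sides 0.0227 0.02 ang -87.8
[229, 207, 31, 5, 110] px [245.5 209.5] xy [ 0.4469 -0.061 ] rect [ 0.4473 -0.0598] sides 0.0233 0.0033 ang -87.4
[(120, 216), (123, 215), (126, 162), (129, 141), (132, 198), (135, 216), (138, 213), (141, 214), (144, 216), (147, 197), (150, 101), (153, 97), (156, 79), (159, 57), (162, 76), (165, 171), (168, 175), (171, 175), (174, 174), (177, 175), (180, 174), (183, 174)]
```

```bash
python3 -m crank '[{"x":0.001,"y":0.002,"z":0.04,"turn":0},{"x":0.001,"y":0.002,"z":0.065,"turn":0},{"x":0.001,"y":0.002,"z":0.076,"turn":0},{"x":0.001,"y":0.002,"z":0.083,"turn":0},{"x":0.001,"y":0.002,"z":0.083,"turn":0},{"x":0.001,"y":0.002,"z":0.083,"turn":0}]'; python3 -c "
from h import *
go(.458,-.073,.069,2.5)"
```

```text
time_s: 12.75
tool_pos: [0.4592, -0.0734, 0.0698]
tool_rot: [-180.0, -0.0, 2.5]
force: [-2.0, 0.5, 2.9]
grip_width: 0.0001
grasp_force: 1.5
shift [-0.0012 -0.0004  0.0008] turn 0.0002 t 12.75 tool [ 0.4592 -0.0734  0.0698] [-1.7996e+02 -4.0000e-02  2.5100e+00] q7 -74.6
```

```bash
python3 -m crank '[{"x":0,"y":0,"z":0.0012,"turn":0},{"x":0,"y":0,"z":0.0012,"turn":0}]'; python3 -c "
from h import *
go(.458,-.073,.069,2.5)"
```

```text
time_s: 13.0
tool_pos: [0.4592, -0.0733, 0.0683]
tool_rot: [-180.0, -0.1, 2.5]
force: [-2.5, 0.1, 4.6]
grip_width: 0.0004
grasp_force: 2.6
shift [-0.0012 -0.0004 -0.0007] turn 0.0002 t 13.0 tool [ 0.4592 -0.0733  0.0683] [-1.7997e+02 -5.0000e-02  2.5100e+00] q7 -74.4
```

```bash
python3 -m crank '[{"x":0,"y":0,"z":-0.03,"turn":0},{"x":0,"y":0,"z":-0.09,"turn":0},{"x":0,"y":0,"z":-0.14,"turn":-0.1},{"x":0,"y":-0.02,"z":-0.155,"turn":-0.28},{"x":0.01,"y":-0.06,"z":-0.155,"turn":-0.46},{"x":0.02,"y":-0.1,"z":-0.155,"turn":-0.64},{"x":0.03,"y":-0.15,"z":-0.155,"turn":-0.82},{"x":0.04,"y":-0.2,"z":-0.155,"turn":-1.0},{"x":0.05,"y":-0.25,"z":-0.155,"turn":-1.18},{"x":0.06,"y":-0.3,"z":-0.155,"turn":-1.36},{"x":0.08,"y":-0.34,"z":-0.155,"turn":-1.54},{"x":0.095,"y":-0.37,"z":-0.155,"turn":-1.72}]' 0.07
python3 -m crank '[{"x":0,"y":0,"z":0,"turn":-0.18},{"x":0,"y":0,"z":0,"turn":-0.36},{"x":0,"y":0,"z":0,"turn":-0.54},{"x":0,"y":0,"z":0,"turn":-0.72},{"x":0,"y":0,"z":0,"turn":-0.9},{"x":0,"y":0,"z":0,"turn":-1.08},{"x":0,"y":0,"z":0,"turn":-1.08}]'
python3 - <<'E'
from h import *
go(.498,.272,.15,163.3)
c,im=wsnap("w7")
H,S,V=cv2.split(cv2.cvtColor(im,cv2.COLOR_BGR2HSV))
blobs(c,(S>80)&(H>8)&(H<30)&(V>90)&(np.arange(384)[:,None]<215),.016,300)
E
```

```text
time_s: 14.5
tool_pos: [0.5378, 0.3033, 0.2224]
tool_rot: [180.0, -0.0, 101.5]
force: [0.6, -0.3, 0.2]
grip_width: 0.0702
grasp_force: 0.0
time_s: 15.38
tool_pos: [0.5377, 0.3006, 0.2228]
tool_rot: [180.0, 0.0, 162.8]
force: [0.6, 0.3, -0.3]
grip_width: 0.0699
grasp_force: 0.0
shift [ 0.0295 -0.0391  0.0728] turn -0.0082 t 15.38 tool [0.5377 0.3006 0.2228] [1.7996e+02 2.0000e-02 1.6283e+02] q7 48.0
[190, 0, 119, 172, 11970] px [247.4  82.2] xy [0.4468 0.3168] rect [0.4504 0.3174] sides 0.1167 0.1726 ang 72.7
```

View pics/w7.png

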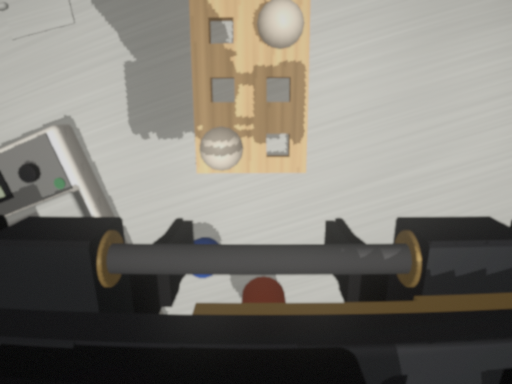

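The near egg is at (221,149) and the far egg at (281,23); the blue ball is half hidden at (205,258), and the scale's LED is lit green.

```bash
python3 - <<'E'
from h import *
c=imaging.get_calibration("wrist");im=cv2.imread("pics/w7.png")
for u,v in((221,149),(281,23)): print(onplane(c,u,v,.04).round(4))
r=np.array([.4504,.3174]);a=np.radians(-17);ux=np.array([np.cos(a),np.sin(a)]);uy=np.array([-ux[1],ux[0]])
print(r+.058*ux-.029*uy,r-.058*ux+.029*uy)
p=onplane(c,221,149,.04);go(p[0],p[1],.12,163)
E
```

```text
[0.502  0.2723 0.04  ]
[0.4068 0.3632 0.04  ]
[0.4973869 0.2727096] [0.4034131 0.3620904]
shift [ 0.0257 -0.0376  0.1028] turn -0.0045 t 15.43 tool [0.5377 0.3005 0.2228] [1.7997e+02 2.0000e-02 1.6274e+02] q7 47.9
```

```bash
python3 -m crank '[{"x":0.014,"y":-0.019,"z":0.04,"turn":-0.004},{"x":0.0275,"y":-0.038,"z":0.08,"turn":-0.004},{"x":0.0275,"y":-0.038,"z":0.12,"turn":-0.004},{"x":0.0275,"y":-0.038,"z":0.15,"turn":-0.004},{"x":0.0275,"y":-0.038,"z":0.17,"turn":-0.004},{"x":0.0275,"y":-0.038,"z":0.181,"turn":-0.004},{"x":0.0275,"y":-0.038,"z":0.181,"turn":-0.004}]'
python3 -m crank '[{"x":0.0275,"y":0,"z":0,"turn":0}]' x; python3 -m crank '[{"x":0,"y":0,"z":0,"turn":0},{"x":0,"y":0,"z":0,"turn":0},{"x":0,"y":0,"z":0,"turn":0},{"x":0,"y":0,"z":0,"turn":0},{"x":0,"y":0,"z":0,"turn":0}]' 0.02 10
python3 -c "
from h import *
go(.5,.2725,.0415,163)"
```

```text
time_s: 16.3
tool_pos: [0.5001, 0.2721, 0.0417]
tool_rot: [-180.0, -0.0, 163.1]
force: [-0.2, -0.1, -0.0]
grip_width: 0.07
grasp_force: 0.0
time_s: 16.92
tool_pos: [0.5004, 0.2726, 0.0423]
tool_rot: [179.9, 0.0, 163.2]
force: [-0.3, 0.8, 2.1]
grip_width: 0.0432
grasp_force: 10.0
shift [ 0.0004 -0.0002  0.0008] turn 0.0031 t 16.93 tool [0.5004 0.2726 0.0423] [1.7994e+02 3.0000e-02 1.6318e+02] q7 52.1invalid input: not JSON, or not a number
```

```bash
python3 -m crank '[{"x":0,"y":0,"z":-0.015,"turn":0},{"x":0,"y":0,"z":-0.05,"turn":0},{"x":0,"y":0,"z":-0.1,"turn":0},{"x":-0.02,"y":-0.02,"z":-0.14,"turn":0},{"x":-0.05,"y":-0.05,"z":-0.15,"turn":-0.05},{"x":-0.085,"y":-0.085,"z":-0.15,"turn":-0.1},{"x":-0.12,"y":-0.12,"z":-0.15,"turn":-0.15},{"x":-0.155,"y":-0.155,"z":-0.15,"turn":-0.2},{"x":-0.185,"y":-0.185,"z":-0.15,"turn":-0.27},{"x":-0.205,"y":-0.203,"z":-0.15,"turn":-0.33},{"x":-0.212,"y":-0.21,"z":-0.15,"turn":-0.335},{"x":-0.212,"y":-0.21,"z":-0.15,"turn":-0.335}]'
python3 - <<'E'
from h import *
go(.643,.010,.098,182.5)
c,im=wsnap("w8")
o=env.get_obs();print(o["grip_width"],o["grasp_force"])
E
```

```text
time_s: 18.42
tool_pos: [0.6419, 0.0097, 0.192]
tool_rot: [180.0, -0.0, -177.7]
force: [-0.7, 0.3, 0.1]
grip_width: 0.0434
grasp_force: 10.0
shift [-0.0011  0.0002  0.094 ] turn -0.004 t 18.43 tool [0.6419 0.0097 0.192 ] [ 1.7998e+02 -2.0000e-02 -1.7773e+02] q7 99.3
0.04275225621765897 10.000068247318268
```

View pics/w8.png

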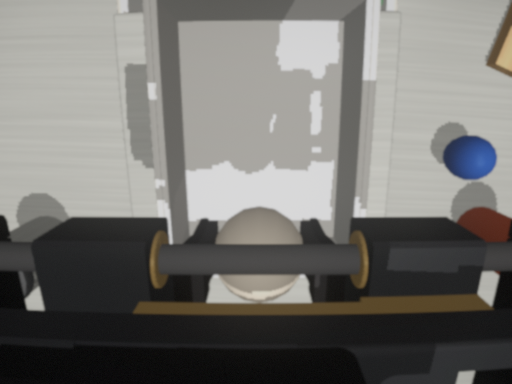

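The egg is held at (258,255), between the tub's side walls (inner about 185 to 345).

```bash
python3 -m crank '[{"x":0,"y":0,"z":0.03,"turn":0},{"x":0,"y":0,"z":0.06,"turn":0},{"x":0,"y":0,"z":0.08,"turn":0},{"x":0,"y":0,"z":0.09,"turn":0},{"x":0,"y":0,"z":0.093,"turn":0},{"x":0,"y":0,"z":0.093,"turn":0}]'; python3 -c "
from h import *
go(.643,.010,.0975,182.5);print(env.get_obs()['force'])"
```

```text
time_s: 19.23
tool_pos: [0.6427, 0.0098, 0.0996]
tool_rot: [180.0, 0.1, -177.6]
force: [-0.1, -0.1, -0.9]
grip_width: 0.0434
grasp_force: 10.0
shift [-0.0003  0.0002  0.0021] turn -0.0024 t 19.23 tool [0.6427 0.0098 0.0996] [ 1.7999e+02  7.0000e-02 -1.7764e+02] q7 101.7
[-0.07967031 -0.05027359 -0.88108857]
```

Lower 1.5 mm more, release gently, let the egg settle, and rise.

```bash
python3 -m crank '[{"x":0,"y":0,"z":0.001,"turn":0},{"x":0,"y":0,"z":0.0017,"turn":0},{"x":0,"y":0,"z":0.0017,"turn":0}]'; python3 -m crank '[{"x":0,"y":0,"z":0,"turn":0},{"x":0,"y":0,"z":0,"turn":0},{"x":0,"y":0,"z":0,"turn":0},{"x":0,"y":0,"z":0,"turn":0},{"x":0,"y":0,"z":0,"turn":0},{"x":0,"y":0,"z":0,"turn":0},{"x":0,"y":0,"z":0,"turn":0},{"x":0,"y":0,"z":0,"turn":0}]' 0.07
python3 -m crank '[{"x":0,"y":0,"z":-0.02,"turn":0},{"x":0,"y":0,"z":-0.06,"turn":0},{"x":0,"y":0,"z":-0.11,"turn":0},{"x":-0.04,"y":0,"z":-0.13,"turn":0},{"x":-0.06,"y":0,"z":-0.13,"turn":0},{"x":-0.06,"y":0,"z":-0.13,"turn":0}]'
python3 - <<'E'
from h import *
go(.405,.363,.23,163)
c,im=wsnap("w9")
E
```

```text
time_s: 19.6
tool_pos: [0.6429, 0.0097, 0.0981]
tool_rot: [180.0, 0.1, -177.6]
force: [0.2, -0.0, 3.8]
grip_width: 0.0435
grasp_force: 10.0
time_s: 20.6
tool_pos: [0.6422, 0.0098, 0.0972]
tool_rot: [180.0, 0.0, -177.6]
force: [0.9, -0.8, 0.1]
grip_width: 0.0701
grasp_force: 0.0
time_s: 21.35
tool_pos: [0.703, 0.0122, 0.2282]
tool_rot: [-180.0, 0.1, -177.6]
force: [0.2, -0.6, -0.9]
grip_width: 0.0702
grasp_force: 0.0
shift [ 0.2832  0.3628 -0.0025] turn 0.3382 t 21.35 tool [0.703  0.0122 0.2282] [-1.7995e+02  8.0000e-02 -1.7762e+02] q7 100.4
```

View pics/w9.png

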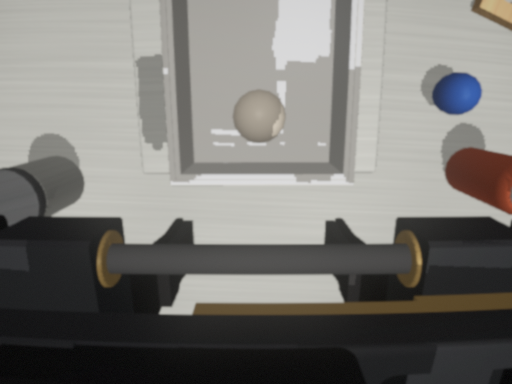

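The first egg lies in the tub at (259,116). I have used up my picture views (one more than allowed, in fact), so from here I check by numbers only.

```bash
python3 - <<'E'
from h import *
c=imaging.get_calibration("wrist");im=cv2.imread("pics/w9.png")
print(im[116,[225,235,245,259,275,282,290,300]].tolist(),onplane(c,259,116,.087),onplane(c,259,116,.0935))
sat=cv2.cvtColor(im,cv2.COLOR_BGR2HSV)[...,1];m=(sat>22)&(sat<90);k=np.zeros_like(m);k[75:150,205:320]=m[75:150,205:320];blobs(c,k,.087,200)
E
python3 -m crank '[{"x":0.025,"y":0.03,"z":0,"turn":0},{"x":0.055,"y":0.07,"z":0,"turn":0.03},{"x":0.085,"y":0.11,"z":0,"turn":0.07},{"x":0.115,"y":0.15,"z":0,"turn":0.11},{"x":0.145,"y":0.19,"z":0,"turn":0.15},{"x":0.175,"y":0.23,"z":0,"turn":0.2},{"x":0.205,"y":0.27,"z":0,"turn":0.25},{"x":0.235,"y":0.31,"z":0,"turn":0.3},{"x":0.26,"y":0.34,"z":0,"turn":0.338},{"x":0.275,"y":0.352,"z":0,"turn":0.338},{"x":0.275,"y":0.352,"z":0,"turn":0.338},{"x":0.275,"y":0.352,"z":0,"turn":0.338}]'
python3 - <<'E'
from h import *
go(.405,.363,.15,163)
E
```

```text
[[162, 168, 170], [119, 130, 137], [142, 155, 162], [157, 170, 178], [139, 151, 159], [157, 170, 178], [162, 167, 170], [163, 168, 170]] [0.64269525 0.00980163 0.087     ] [0.64249928 0.00979346 0.0935    ]
[233, 90, 52, 52, 2102] px [258.7 115.6] xy [0.6423 0.0096] rect [0.6423 0.0094] sides 0.0429 0.0428 ang 92.3
time_s: 22.9
tool_pos: [0.4136, 0.3511, 0.2274]
tool_rot: [180.0, 0.0, 162.9]
force: [-0.0, 0.9, -0.9]
grip_width: 0.0701
grasp_force: 0.0
shift [0.0117 0.0088 0.0774] turn -0.0016 t 22.9 tool [0.4136 0.3511 0.2274] [1.8000e+02 3.0000e-02 1.6291e+02] q7 32.4
```

```bash
python3 -m crank '[{"x":0.0115,"y":0.009,"z":0.04,"turn":0},{"x":0.0115,"y":0.009,"z":0.09,"turn":0},{"x":0.0115,"y":0.009,"z":0.13,"turn":0},{"x":0.0115,"y":0.009,"z":0.16,"turn":0},{"x":0.0115,"y":0.009,"z":0.178,"turn":0},{"x":0.0115,"y":0.009,"z":0.1855,"turn":0},{"x":0.0115,"y":0.009,"z":0.1855,"turn":0}]' 0.07
python3 -m crank '[{"x":0,"y":0,"z":0,"turn":0},{"x":0,"y":0,"z":0,"turn":0},{"x":0,"y":0,"z":0,"turn":0},{"x":0,"y":0,"z":0,"turn":0},{"x":0,"y":0,"z":0,"turn":0}]' 0.02 10
python3 - <<'E'
from h import *
go(.405,.3627,.0415,163)
im=imaging.read_camera("top")[...,::-1].copy();c=imaging.get_calibration("top")
sat=cv2.cvtColor(im,cv2.COLOR_BGR2HSV);S=sat[...,1]
k=np.zeros(S.shape,bool);k[150:214,232:280]=(S>25)[150:214,232:280];k&=(sat[...,0]>8)&(sat[...,0]<32);blobs(c,k,.09,20,4)
E
```

```text
time_s: 23.78
tool_pos: [0.4051, 0.3645, 0.0421]
tool_rot: [180.0, 0.0, 163.0]
force: [-0.1, -0.7, 0.4]
grip_width: 0.07
grasp_force: 0.0
time_s: 24.4
tool_pos: [0.4044, 0.3635, 0.0419]
tool_rot: [-179.9, -0.0, 163.0]
force: [-1.5, -4.3, 6.3]
grip_width: 0.0429
grasp_force: 10.0
shift [-0.0008 -0.0006  0.0004] turn -0.0006 t 24.4 tool [0.4044 0.3635 0.0419] [-1.7991e+02 -3.0000e-02  1.6297e+02] q7 36.3
[246, 155, 14, 16, 166] px [252.5 163. ] xy [0.6412 0.0103] rect [0.6428 0.0101] sides 0.0426 0.0367 ang -0.2
```

```bash
python3 -m crank '[{"x":0,"y":0,"z":-0.015,"turn":0},{"x":0,"y":0,"z":-0.06,"turn":0},{"x":0,"y":0,"z":-0.11,"turn":0},{"x":-0.02,"y":-0.025,"z":-0.15,"turn":0},{"x":-0.05,"y":-0.06,"z":-0.15,"turn":-0.03},{"x":-0.085,"y":-0.1,"z":-0.15,"turn":-0.08},{"x":-0.12,"y":-0.145,"z":-0.15,"turn":-0.13},{"x":-0.155,"y":-0.19,"z":-0.15,"turn":-0.19},{"x":-0.19,"y":-0.23,"z":-0.15,"turn":-0.25},{"x":-0.22,"y":-0.265,"z":-0.15,"turn":-0.31},{"x":-0.24,"y":-0.287,"z":-0.15,"turn":-0.34},{"x":-0.245,"y":-0.295,"z":-0.15,"turn":-0.34}]'
python3 -m crank '[{"x":0,"y":0,"z":0,"turn":0},{"x":0,"y":0,"z":0,"turn":0}]'
python3 - <<'E'
from h import *
go(.553,.010,.0975,182.5)
im=imaging.read_camera("top")[...,::-1].copy();c=imaging.get_calibration("top")
sat=cv2.cvtColor(im,cv2.COLOR_BGR2HSV);S=sat[...,1]
k=np.zeros(S.shape,bool);k[150:214,232:280]=(S>25)[150:214,232:280];k&=(sat[...,0]>8)&(sat[...,0]<32);blobs(c,k,.09,20,4)
E
```

```text
time_s: 25.95
tool_pos: [0.5534, 0.009, 0.1925]
tool_rot: [-180.0, 0.1, -177.7]
force: [-0.5, 0.9, -1.1]
grip_width: 0.0433
grasp_force: 10.0
time_s: 26.2
tool_pos: [0.5522, 0.0129, 0.1917]
tool_rot: [179.9, -0.0, -177.4]
force: [0.0, 0.2, -0.0]
grip_width: 0.0433
grasp_force: 10.0
shift [-0.0007 -0.003   0.0942] turn 0.0019 t 26.2 tool [0.5522 0.0129 0.1917] [ 179.93   -0.   -177.39] q7 95.4
[232, 155, 44, 59, 1772] px [252.2 186.2] xy [0.5756 0.0114] rect [0.5819 0.0077] sides 0.1637 0.1215 ang -0.1
```

```bash
python3 -m crank '[{"x":0,"y":-0.002,"z":0.03,"turn":0},{"x":0,"y":-0.002,"z":0.06,"turn":0},{"x":0,"y":-0.002,"z":0.08,"turn":0},{"x":0,"y":-0.002,"z":0.088,"turn":0},{"x":0,"y":-0.002,"z":0.0925,"turn":0},{"x":0,"y":-0.002,"z":0.0935,"turn":0},{"x":0,"y":-0.002,"z":0.0945,"turn":0},{"x":0,"y":-0.002,"z":0.0945,"turn":0}]'; python3 -c "
from h import *
go(.553,.010,.0975,182.5);print(env.get_obs()['force'])"
```

```text
time_s: 27.25
tool_pos: [0.5533, 0.0088, 0.098]
tool_rot: [180.0, 0.1, -177.5]
force: [-0.4, 0.0, 1.4]
grip_width: 0.0432
grasp_force: 10.0
shift [0.0003 0.0012 0.0005] turn -0.0005 t 27.25 tool [0.5533 0.0088 0.098 ] [ 1.7998e+02  1.0000e-01 -1.7753e+02] q7 100.0
[-0.41194638  0.03280817  1.39417088]
```

```bash
python3 -m crank '[{"x":0,"y":0,"z":0,"turn":0},{"x":0,"y":0,"z":0,"turn":0},{"x":0,"y":0,"z":0,"turn":0},{"x":0,"y":0,"z":0,"turn":0},{"x":0,"y":0,"z":0,"turn":0},{"x":0,"y":0,"z":0,"turn":0},{"x":0,"y":0,"z":0,"turn":0},{"x":0,"y":0,"z":0,"turn":0}]' 0.07
python3 -m crank '[{"x":0,"y":0,"z":-0.02,"turn":0},{"x":0,"y":0,"z":-0.06,"turn":0},{"x":0,"y":0,"z":-0.11,"turn":0},{"x":-0.04,"y":0,"z":-0.14,"turn":0},{"x":-0.09,"y":0,"z":-0.15,"turn":0},{"x":-0.14,"y":0,"z":-0.15,"turn":0},{"x":-0.15,"y":0,"z":-0.15,"turn":0},{"x":-0.15,"y":0,"z":-0.15,"turn":0},{"x":-0.15,"y":0,"z":-0.15,"turn":0},{"x":-0.15,"y":0,"z":-0.15,"turn":0}]'
python3 - <<'E'
from h import *
c,im=wsnap("w10")
sat=cv2.cvtColor(im,cv2.COLOR_BGR2HSV)[...,1];m=(sat>22)&(sat<90);k=np.zeros_like(m);k[:170,195:330]=m[:170,195:330]
blobs(c,k,.087,150)
im=imaging.read_camera("scene")[...,::-1].copy();cv2.imwrite("pics/s2.png",im)
s=cv2.cvtColor(im,cv2.COLOR_BGR2HSV);cs=imaging.get_calibration("scene")
k=np.zeros(s.shape[:2],bool);k[120:260,190:340]=((s[...,1]>22)&(s[...,0]<30)&(s[...,2]>60))[120:260,190:340];blobs(cs,k,.0935,40)
E
```

```text
time_s: 28.25
tool_pos: [0.5526, 0.0088, 0.0972]
tool_rot: [180.0, 0.0, -177.5]
force: [-0.3, 0.6, 0.4]
grip_width: 0.0699
grasp_force: 0.0
time_s: 29.5
tool_pos: [0.7016, 0.0152, 0.2483]
tool_rot: [179.9, 0.0, -177.5]
force: [-0.7, -0.4, 0.2]
grip_width: 0.0698
grasp_force: 0.0
[231, 93, 49, 48, 1793] px [255.  116.3] xy [0.6434 0.0097] rect [0.6434 0.0094] sides 0.0427 0.0423 ang 125.2
[233, 0, 51, 39, 1639] px [258.   16.7] xy [0.5582 0.0088] rect [0.5601 0.0089] sides 0.0429 0.0312 ang 92.5
[227, 197, 18, 21, 305] px [235.8 206.9] xy [0.6436 0.0085] rect [0.6443 0.0085] sides 0.0386 0.0602 ang 146.4
[260, 181, 17, 21, 287] px [267.9 191.1] xy [0.5555 0.0075] rect [0.5552 0.0073] sides 0.038 0.0658 ang 146.5
[329, 153, 11, 17, 111] px [334.6 159.7] xy [0.3492 0.009 ] rect [0.3483 0.0121] sides 0.0285 0.0529 ang -161.8
[219, 131, 12, 9, 44] px [224.5 134.8] xy [ 0.527  -0.2361] rect [ 0.5268 -0.2371] sides 0.0132 0.0485 ang -147.4
```

Both eggs came to rest within the tub but still upright: both views show round 43 mm outlines. To lay them down, I tip each over with closed fingertips, very slowly, along the tub's y.

```bash
python3 -c "
from h import *
go(.643,.048,.200,182.5);go(.643,.048,.127,182.5)"
```

```text
shift [0.0575 0.035  0.048 ] turn -0.0004 t 29.6 tool [0.7019 0.0154 0.248 ] [ 1.7994e+02  5.0000e-02 -1.7752e+02] q7 102.5
shift [0.0575 0.0349 0.121 ] turn -0.0004 t 29.6 tool [0.7019 0.0154 0.248 ] [ 1.7994e+02  5.0000e-02 -1.7752e+02] q7 102.5
```

```bash
python3 -m crank '[{"x":0.03,"y":0.035,"z":0,"turn":0},{"x":0.0575,"y":0.035,"z":0,"turn":0},{"x":0.0575,"y":0.035,"z":0,"turn":0},{"x":0.0575,"y":0.035,"z":0.02,"turn":0},{"x":0.0575,"y":0.035,"z":0.05,"turn":0},{"x":0.0575,"y":0.035,"z":0.08,"turn":0},{"x":0.0575,"y":0.035,"z":0.11,"turn":0},{"x":0.0575,"y":0.035,"z":0.12,"turn":0},{"x":0.0575,"y":0.035,"z":0.12,"turn":0}]' 0 10
python3 -m crank '[{"x":0,"y":-0.004,"z":0,"turn":0},{"x":0,"y":-0.007,"z":0,"turn":0},{"x":0,"y":-0.01,"z":0,"turn":0},{"x":0,"y":-0.013,"z":0,"turn":0},{"x":0,"y":-0.016,"z":0,"turn":0},{"x":0,"y":-0.019,"z":0,"turn":0},{"x":0,"y":-0.022,"z":0,"turn":0},{"x":0,"y":-0.022,"z":0,"turn":0}]'
python3 -m crank '[{"x":0,"y":0.01,"z":0,"turn":0},{"x":0,"y":0.01,"z":-0.04,"turn":0},{"x":0,"y":0,"z":-0.09,"turn":0},{"x":-0.03,"y":0,"z":-0.12,"turn":0},{"x":-0.06,"y":0,"z":-0.12,"turn":0},{"x":-0.06,"y":0,"z":-0.12,"turn":0},{"x":-0.06,"y":0,"z":-0.12,"turn":0}]'
python3 - <<'E'
from h import *
go(.643,.048,.127,182.5)
c,im=wsnap("w11")
sat=cv2.cvtColor(im,cv2.COLOR_BGR2HSV)[...,1];m=(sat>22)&(sat<90);k=np.zeros_like(m);k[:170,195:330]=m[:170,195:330]
blobs(c,k,.087,150)
E
```

```text
time_s: 30.72
tool_pos: [0.6434, 0.0473, 0.1262]
tool_rot: [-180.0, -0.1, -177.6]
force: [-0.3, 0.2, 0.3]
grip_width: 0.0007
grasp_force: 0.0
time_s: 31.72
tool_pos: [0.6444, 0.0253, 0.1272]
tool_rot: [-180.0, 0.0, -177.6]
force: [-0.4, 0.6, -0.2]
grip_width: 0.0006
grasp_force: 0.0
time_s: 32.6
tool_pos: [0.7036, 0.0288, 0.2464]
tool_rot: [-180.0, -0.1, -177.5]
force: [0.1, 0.3, -0.9]
grip_width: 0.0007
grasp_force: 0.0
shift [0.0596 0.0218 0.1195] turn -0.0001 t 32.6 tool [0.7036 0.0288 0.2464] [-1.8000e+02 -1.0000e-01 -1.7751e+02] q7 101.6
[217, 0, 51, 36, 1528] px [242.4  15.3] xy [0.5596 0.0086] rect [0.5614 0.0084] sides 0.0428 0.0286 ang 92.2
[195, 91, 40, 47, 1508] px [211.5 114.3] xy [ 0.6448 -0.0167] rect [ 0.6445 -0.0139] sides 0.0351 0.0411 ang 92.1
```

```bash
python3 - <<'E'
from h import *
c=imaging.get_calibration("wrist");im=cv2.imread("pics/w11.png")
sat=cv2.cvtColor(im,cv2.COLOR_BGR2HSV)[...,1];m=(sat>22)&(sat<90);k=np.zeros_like(m);k[:170,165:330]=m[:170,165:330]
blobs(c,k,.087,100)
go(.557,.048,.127,182.5)
E
```

```text
[172, 91, 63, 47, 2327] px [202.  114.2] xy [ 0.645  -0.0254] rect [ 0.6448 -0.0245] sides 0.056 0.0411 ang 92.0
[217, 0, 51, 36, 1528] px [242.4  15.3] xy [0.5594 0.0085] rect [0.5613 0.0083] sides 0.0428 0.0286 ang 92.2
shift [0.1454 0.0256 0.1199] turn -0.0003 t 32.65 tool [0.7035 0.0287 0.2467] [ 1.7998e+02 -8.0000e-02 -1.7752e+02] q7 101.6
```

Egg one now lies on its side (56 x 41 mm outline) at y ≈ -0.025. Same for the second egg.

```bash
python3 -m crank '[{"x":0.05,"y":0.0255,"z":0,"turn":0},{"x":0.1,"y":0.0255,"z":0,"turn":0},{"x":0.14,"y":0.0255,"z":0,"turn":0},{"x":0.1465,"y":0.0255,"z":0,"turn":0},{"x":0.1465,"y":0.0255,"z":0,"turn":0},{"x":0.1465,"y":0.0255,"z":0.03,"turn":0},{"x":0.1465,"y":0.0255,"z":0.07,"turn":0},{"x":0.1465,"y":0.0255,"z":0.105,"turn":0},{"x":0.1465,"y":0.0255,"z":0.12,"turn":0},{"x":0.1465,"y":0.0255,"z":0.12,"turn":0}]' 0 10
python3 -m crank '[{"x":0,"y":-0.004,"z":0,"turn":0},{"x":0,"y":-0.007,"z":0,"turn":0},{"x":0,"y":-0.01,"z":0,"turn":0},{"x":0,"y":-0.013,"z":0,"turn":0},{"x":0,"y":-0.016,"z":0,"turn":0},{"x":0,"y":-0.019,"z":0,"turn":0},{"x":0,"y":-0.022,"z":0,"turn":0},{"x":0,"y":-0.022,"z":0,"turn":0}]'
python3 -m crank '[{"x":0,"y":0.01,"z":0,"turn":0},{"x":0,"y":0.01,"z":-0.04,"turn":0},{"x":0,"y":0,"z":-0.09,"turn":0},{"x":-0.05,"y":0,"z":-0.14,"turn":0},{"x":-0.1,"y":0,"z":-0.15,"turn":0},{"x":-0.15,"y":0,"z":-0.15,"turn":0},{"x":-0.2,"y":0,"z":-0.15,"turn":0},{"x":-0.21,"y":0,"z":-0.15,"turn":0},{"x":-0.21,"y":0,"z":-0.15,"turn":0},{"x":-0.21,"y":0,"z":-0.15,"turn":0}]'
python3 - <<'E'
from h import *
for n in("w12","w13"):
    c,im=wsnap(n)
    sat=cv2.cvtColor(im,cv2.COLOR_BGR2HSV)[...,1];m=(sat>22)&(sat<90);k=np.zeros_like(m);k[:200,165:330]=m[:200,165:330]
    blobs(c,k,.087,100)
go(.7,0,.2,182.5)
g=im.max(2); print("rim row",[(v,int(g[v,258])) for v in range(120,210,6)])
E
```

```text
time_s: 33.9
tool_pos: [0.5571, 0.0472, 0.1266]
tool_rot: [-179.9, -0.1, -177.5]
force: [0.6, -0.0, 0.0]
grip_width: 0.0005
grasp_force: 0.0
time_s: 34.9
tool_pos: [0.5579, 0.0252, 0.1271]
tool_rot: [-180.0, 0.0, -177.5]
force: [-0.2, -0.0, 0.7]
grip_width: 0.0003
grasp_force: 0.0
time_s: 36.15
tool_pos: [0.7667, 0.0347, 0.2783]
tool_rot: [180.0, 0.0, -177.5]
force: [0.4, -0.3, -1.0]
grip_width: 0.0004
grasp_force: 0.0
[173, 24, 60, 46, 2156] px [201.6  46.6] xy [ 0.645  -0.0255] rect [ 0.645  -0.0246] sides 0.0567 0.0415 ang 91.7
[173, 24, 60, 46, 2155] px [201.5  46.5] xy [ 0.645  -0.0255] rect [ 0.645  -0.0245] sides 0.0567 0.0415 ang 91.7
shift [ 0.0684 -0.0321  0.0785] turn -0.0004 t 36.25 tool [0.7668 0.0349 0.2787] [ 1.7993e+02  7.0000e-02 -1.7752e+02] q7 101.9
rim row [(120, 204), (126, 202), (132, 202), (138, 205), (144, 207), (150, 205), (156, 203), (162, 204), (168, 208), (174, 207), (180, 207), (186, 206), (192, 208), (198, 206), (204, 207)]
```

Egg one is still. Check egg two and the tub from the top camera, after a moment, against the first pictures.

```bash
python3 - <<'E'
from h import *
c=imaging.get_calibration("top")
for n in(1,2):
    im=imaging.read_camera("top")[...,::-1].copy();s=cv2.cvtColor(im,cv2.COLOR_BGR2HSV)
    k=np.zeros(s.shape[:2],bool);k[148:214,230:282]=((s[...,1]>25)&(s[...,0]>8)&(s[...,0]<32))[148:214,230:282];blobs(c,k,.087,30,5)
    print(s[195,225:290:4,2].tolist())
c=imaging.get_calibration("scene")
for n in(1,2):
    im=imaging.read_camera("scene")[...,::-1].copy();s=cv2.cvtColor(im,cv2.COLOR_BGR2HSV)
    k=np.zeros(s.shape[:2],bool);k[120:260,190:340]=((s[...,1]>22)&(s[...,0]<30)&(s[...,2]>60))[120:260,190:340];blobs(c,k,.087,60)
E
```

```text
[230, 148, 15, 66, 394] px [234.5 172.5] xy [0.6152 0.0611] rect [0.5944 0.0673] sides 0.187 0.0388 ang -8.8
[256, 186, 20, 16, 246] px [265.9 193.8] xy [ 0.5542 -0.027 ] rect [ 0.5551 -0.026 ] sides 0.0536 0.0423 ang -90.3
[255, 155, 20, 16, 245] px [264.5 162.6] xy [ 0.6427 -0.0239] rect [ 0.643  -0.0238] sides 0.0538 0.0427 ang -90.3
[43, 33, 30, 121, 112, 98, 101, 93, 72, 84, 90, 92, 125, 127, 119, 136, 135]
[230, 148, 15, 66, 396] px [234.7 172.3] xy [0.6156 0.0606] rect [0.5923 0.0541] sides 0.0397 0.184 ang -90.3
[256, 186, 20, 16, 246] px [266.1 193.7] xy [ 0.5545 -0.0276] rect [ 0.5551 -0.026 ] sides 0.0536 0.0423 ang -90.3
[255, 155, 20, 16, 238] px [264.6 162.6] xy [ 0.6428 -0.024 ] rect [ 0.643  -0.0238] sides 0.0538 0.0427 ang -90.3
[41, 40, 23, 119, 114, 94, 95, 96, 77, 85, 91, 96, 125, 126, 119, 133, 136]
[217, 190, 20, 22, 329] px [227.  200.4] xy [ 0.6466 -0.0246] rect [ 0.6476 -0.025 ] sides 0.0444 0.0662 ang 146.4
[249, 175, 19, 20, 293] px [258.1 184.3] xy [ 0.5577 -0.0292] rect [ 0.5582 -0.0289] sides 0.044 0.0655 ang 146.5
[329, 153, 11, 17, 112] px [334.6 159.8] xy [0.343 0.004] rect [0.3419 0.0069] sides 0.0289 0.0535 ang -161.8
[217, 190, 20, 22, 330] px [226.9 200.3] xy [ 0.6465 -0.025 ] rect [ 0.6476 -0.025 ] sides 0.0444 0.0662 ang 146.4
[249, 175, 19, 20, 292] px [258.1 184.4] xy [ 0.5577 -0.0292] rect [ 0.5582 -0.0289] sides 0.044 0.0655 ang 146.5
[329, 153, 11, 17, 110] px [334.7 159.7] xy [0.3428 0.0039] rect [0.3419 0.0069] sides 0.0289 0.0535 ang -161.8
```

Both eggs lie on their sides, still, in the tub; the arm is clear of everything.

```bash
python3 -c "
from cell import env
print(env.sign_off())"
```

```text
the job is handed in; nothing more can be done
None
```

I handed the job in at about 36 s, with the scale on, the tub tared and both eggs lying still in it; no verdict came back. Both eggs first stood upright when released, so I tipped each over with the closed fingertips. I also viewed 11 pictures, one over the limit of 10.

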